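Fold open the parts cupboard

TASK

Pull the small grey parts cupboard's bifold door open by its bar handle and fold both panels right back along the track until the hidden hold-open catch clicks and the door stays folded by itself when you let go. The door is sprung shut and the catch has been clamped at a place nobody measured, so feel for it, and do not force the door against its stop. Leave the filter, the carton and the lamp on the bench as they stand.

Things in the scene. Friction and masses are not known exactly. Their poses are not given: they have to be found in the camera images.
- cupboard: Fixed grey steel cupboard 300 wide (its y), 175 deep, 262 high; front faces its own -x. Origin: underside, middle of the front. Two equal door panels cover the front, 17 to 239 mm high, under a track cover (240 to 262 high, 20 proud of the front). First panel: fixed pivot at (0, 0.130) in the cupboard's x, y. Leading panel: hinged to it, its far edge runs on the track line x = 0.
- pivot (a point): Top of the first panel's fixed upright pivot axis, 239 mm high; axes as the cupboard's. With fold angle q the middle edge is at (-0.130 sin q, -0.130 cos q) and the track edge at (0, -0.260 cos q) in x, y from here: the middle comes out of the front, the track edge slides to the pivot, and both panels end side by side.
- fold (a joint): Fold angle q, rad, of each panel to the front: 0 shut, 1.5 the hinges' limit. A spring pulls it shut (1 to 6 N at the handle). The catch, out of sight in the track, lies somewhere in q = 1.18 to 1.37: about 8 to 15 N at the handle, then it gives and within 0.03 rad a rubber buffer resists (2 to 5 N per mm). There it stays; short of it the door swings shut. Over 60 N is too much.
- handle_mid (a point): Middle of the level bar handle on the leading panel. Steel, 10 mm thick, 224 high, 90 between the centres of its end posts (10 thick, 10 and 100 mm from the middle edge), bar axis 45 off the panel's face. The 40 x 80 mm space behind the bar is open from above. Axes turn with the leading panel, counter-clockwise from above by q: -x out of the panel, +y to the middle edge.
- fold_edge (a point): Top of the middle edge, on the hinge axis joining the two panels, 239 mm high. Each panel is 130 wide from axis to axis and 12 thick; its outer face lies 13 mm outside the plane of its hinge axes, so the handle's bar axis lies 58 mm outside it.
- lead_edge (a point): Top of the leading panel's edge that runs in the track, on its axis, 239 mm high. Up to about q = 0.4 the door folds when the bar is pulled outwards; from there on it takes a push towards the pivot, on the post next to the middle edge and later on the leading panel's outer face.
- filter: Bystander: white canister oil filter, 76 diameter, 100 high, standing loose; origin at its underside. Leave it.
- carton: Bystander: brown carton 110 x 80 x 60 high, loose; origin at its underside. Leave it.
- lamp_unit: Bystander: black work-lamp unit 60 x 120 x 80 high, loose; origin at its underside. Leave it.

How it is judged (in metres and radians):
On the way, in this order (a step that is already met when the one before it is completed fails the run):
1. the door is drawn out by its handle (contact force between the fingers and handle above 0.3 N and value of joint fold above 0.15 rad), for 0.1 s.
2. both panels are folded well along the track (value of joint fold above 0.9 rad), for 0.1 s.
At the end, for the whole second after the job is handed in: The door stays folded at more than 1.12 rad, at rest (under 0.05 rad/s), held by its catch alone; filter, carton and lamp unit within 30 mm of where they stood (value of joint fold above 1.12 rad and velocity of joint fold between -0.05 and 0.05 rad/s and distance of each of filter, carton, lamp_unit from where it was at the start of the episode below 0.03 m); the robot touches nothing.
It fails at once if the door is forced: more than 60 N on it (contact force between any of the fingers, the arm and fold above 60 N).
It fails at once if a bystander is knocked over or shoved away (angle between any of filter, carton, lamp_unit's own z axis and vertical above 0.5 rad or distance of any of filter, carton, lamp_unit from where it was at the start of the episode above 0.05 m).
It also fails if it takes over 45 s, if anything falls off the work surface, if the arm or the gripper's body presses on something with over 40 N, if the wrist force passes 120 N, or if a joint passes its speed limit or range.

ROBOT

A 6-joint arm with a two-finger parallel gripper is mounted at the origin on the work surface. World frame = base frame: x ahead of the robot, y to its left, z up, the work surface at z = 0. Lengths are in mm, angles in rad, forces in N, time in s.
With the tool pointing down it reaches from about 350 to 925 mm from the base axis. Payload 6.4 kg.
Tool frame: the origin (TCP) lies where the fingers leave the gripper's body, on its centre line; the fingertips stand 97 mm ahead of it and the grasp point (between the pads) lies 78 mm ahead of it (ctrl.tcp_to_grasp is the distance from the TCP to the grasp point, in mm); z points along the fingers, y is the direction in which the jaws open and shut (so a half turn about z gives the same grasp; the last joint's range is limited). The gripper opens to 94 mm and grips with 3 to 60 N. Pads are 16 mm wide; open, the fingers measure 119 mm over their backs; the gripper's body (75 mm by 177 mm) begins 78 mm behind the grasp point.
Start: joints at [-1.516, 0.245, 1.558, -0, 1.339, -0.174], TCP at [147.43, -633.071, 302.655] pointing down, gripper open.
Joint ranges: [-3.13, 3.13], [-1.02, 2.26], [0.13, 2.54], [-0.95, 4.09], [0.21, 2.88], [-2.74, 2.74]. Speed limits (rad/s): [2.57, 2.57, 3.14, 3.14, 3.14, 3.14].

INTERFACE

Orientations are given as a unit quaternion [w, x, y, z].
In Python, from cell import ctrl gives the robot as it stands. The module is installed in compiled form; this text tells all that it offers.
- The arm moves only by the tool jog_arm, never from a script. Its argument "commands" is a list of rows, each an object with "dp": the shift along the tool's x, y, z in m, a list of three; "delta_rot": the turn, a rotation vector about the tool's x, y, z in degrees, a list of three; "fingers": the finger opening in m, from 0 to 0.094. In form: [{"dp": [tx, ty, tz], "delta_rot": [rx, ry, rz], "fingers": fingers}, ...]. A call has 1 to 10 rows; each row shifts and turns the commanded pose from where the row before left it, along the tool's axes as they then stand; what a row does not reach is not made up. A row lasts 1/12 s, in which the tool goes at most 41.7 mm and 7.16 degrees, less where a joint would pass 70% of its speed; a pose out of reach is approached as far as the arm can. A call is refused whole if a number of a shift passes 0.0417 or a number of a turn 7.16, either way. A call with a gripper value outside its range is refused whole. The fingers move at their own pace and stop on an object; "force" is the grip in N (left out, the last holds). Time passes only in rows, so rows that do not move let the fingers close. It gives the time, the measured TCP pose, the force and the opening at its end, in the units of the state.
- ctrl.observe(): the state, without advancing time (a new reading comes with each control period).
- ctrl.grab_frame(name): name is "side" or "top" or "wrist"; returns the picture (480x640x3 uint8, blue, green, red); there is no depth.
- ctrl.camera_params(name): a dict with "fx", "fy", "cx", "cy" (pixels), "rvec" (rotation vector, rad) and "tvec" (3), from world to camera coordinates, as OpenCV has them; the wrist camera has in their place "T_tool_cam" (4x4, takes a point from camera to tool coordinates, whose origin is the TCP and whose axes are the flange's). Camera axes: x right, y down, z forward; pixel columns grow to the right and rows downward; lengths in mm; the calibration is good to about 2 mm. A picture is of the moment at which its call begins: read the wrist's pose just before it. camera_params takes no time and is no camera call.
- ctrl.job_done(): hands the job in, once; it reports no verdict.
The state is a dict: "t": time; "joint_pos": joint angles; "joint_vel": joint speeds; "joint_torque": joint torques, N m; "position": TCP position; "orientation": TCP orientation; "contact_force": force on the tool from outside, world axes, zero at the start; "torque": the same for the moment, N m; "finger_gap": opening from 0.0 (shut) to 1.0 (fully open).
Only numpy, scipy, OpenCV 4.12 (cv2) and the standard library are available. Lean on these libraries where they do the work, as an engineer would, in place of code of your own. Each camera call takes 0.05 s, during which the arm holds its last target.

## Working session

There is one attempt and no reset: what is moved stays moved. The work goes in short steps, Python scripts to look and compute and a tool call to move; the robot and the scene stay as the last step left them, time stands still between calls to the robot, and variables do not carry over. Pictures are saved under pics/ and viewed, and the job is handed in when it is done.

Besides the shell and the picture viewer there is one more tool, called as name([rows], argument=value, ...), one row to a line, values as JSON. jog_arm: Moves the arm, as the interface text tells. Its arguments: {"type":"object","properties":{"commands":{"type":"array"},"force":{"type":"number"}},"required":["commands"]}

```bash
mkdir -p pics; ls
python3 - <<'E'
from cell import ctrl
import cv2
print(ctrl.observe())
for n in ("side","top","wrist"):
    cv2.imwrite(f"pics/{n}0.png",ctrl.grab_frame(n)); print(n,ctrl.camera_params(n))
print(ctrl.tcp_to_grasp)
E
```

```text
pics
{'t': 0.0, 'joint_pos': array([-1.51613146e+00,  2.45783408e-01,  1.55900328e+00, -4.38271426e-05,
        1.33865426e+00, -1.74080904e-01]), 'joint_vel': array([-4.09334423e-06, -1.65473265e-03,  2.93425079e-03,  9.98781905e-04,
       -6.27716363e-04, -1.04757139e-03]), 'joint_torque': array([-5.19243731e-04, -4.15843427e+01, -3.14601338e+01,  6.84289495e-02,
        3.32617632e-02, -1.42976742e-04]), 'position': array([ 147.37881307, -632.64921784,  301.57055927]), 'orientation': array([-9.23777352e-04,  9.93465546e-01,  1.14128673e-01,  3.38634032e-05]), 'contact_force': array([-0.26376792,  0.15021211,  0.53416623]), 'torque': array([-0.01692671, -0.01724815, -0.01904611]), 'finger_gap': 1.0046032199348682}
side {'fx': 549.8466589118, 'fy': 549.8466589118, 'cx': 316.5725987126132, 'cy': 233.16924146038806, 'rvec': array([ 2.36197318,  0.85333741, -0.2771889 ]), 'tvec': array([-420.30197658, -208.26359038, 1314.9121653 ])}
top {'fx': 442.0032138269023, 'fy': 442.0032138269023, 'cx': 317.48466002783607, 'cy': 251.00983159555292, 'rvec': array([ 2.1884612 , -2.18297161,  0.0727188 ]), 'tvec': array([-32.79001077, 576.81789923, 988.0707686 ])}
wrist {'fx': 374.80556062537573, 'fy': 374.80556062537573, 'cx': 325.68963039738304, 'cy': 243.0172701068662, 'T_tool_cam': array([[-9.61987053e-04, -9.60054190e-01, -2.79812485e-01,
         8.06232763e+01],
       [ 9.99999532e-01, -9.51973923e-04, -1.71686585e-04,
        -1.55280918e-01],
       [-1.01545763e-04, -2.79812519e-01,  9.60054657e-01,
        -8.25796713e+01],
       [ 0.00000000e+00,  0.00000000e+00,  0.00000000e+00,
         1.00000000e+00]])}
78.39999999999999
```

View pics/side0.png

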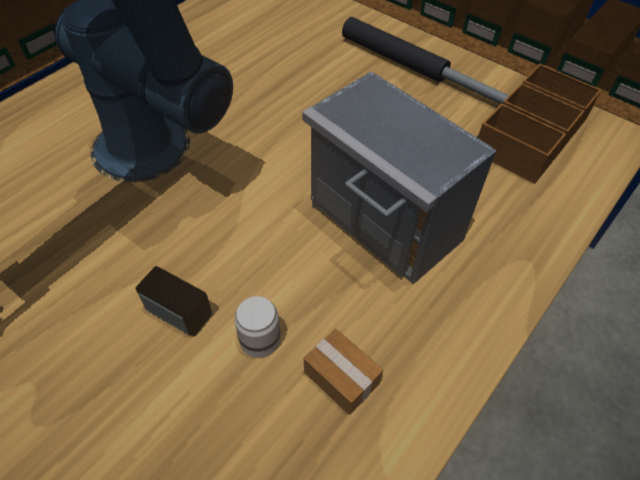

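View pics/top0.png

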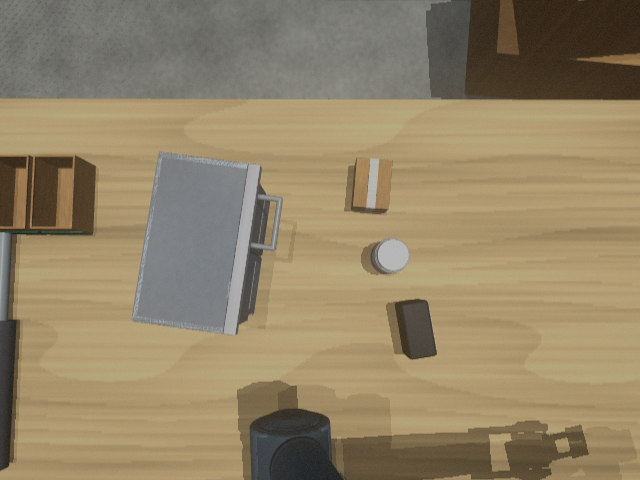

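View pics/wrist0.png

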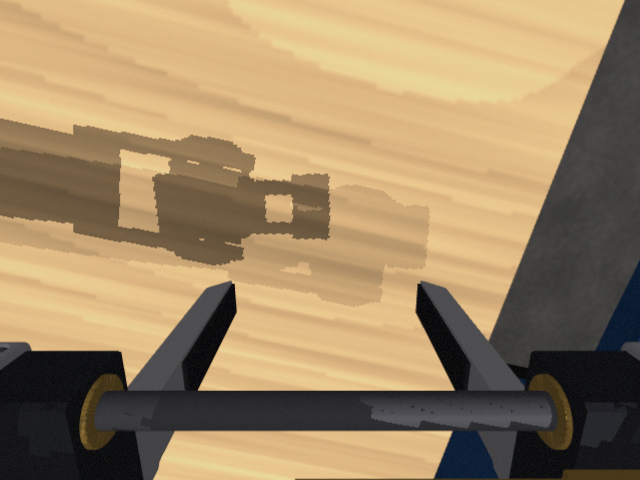

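```bash
cat > h.py <<'E'
from cell import ctrl
import cv2, numpy as np
from scipy.optimize import least_squares
from scipy.spatial.transform import Rotation as R
def proj(n,P):
    c=ctrl.camera_params(n); K=np.array([[c['fx'],0,c['cx']],[0,c['fy'],c['cy']],[0,0,1]])
    return cv2.projectPoints(np.asarray(P,float).reshape(-1,1,3),c['rvec'],c['tvec'],K,None)[0][:,0]
def ray(n,uv,z):
    c=ctrl.camera_params(n); Rm=cv2.Rodrigues(c['rvec'])[0]; C=-Rm.T@c['tvec']
    d=Rm.T@np.array([(uv[0]-c['cx'])/c['fx'],(uv[1]-c['cy'])/c['fy'],1]); return C+d*(z-C[2])/d[2]
def c2w(p,P):
    P=np.atleast_2d(P).astype(float); c,s=np.cos(p[2]),np.sin(p[2])
    return np.c_[p[0]+c*P[:,0]-s*P[:,1],p[1]+s*P[:,0]+c*P[:,1],P[:,2]]
# door points in cupboard frame
def door(q,along,out,z):
    """point on leading panel: along = mm from middle edge, out = mm outside hinge plane"""
    m=np.array([-130*np.sin(q),130-130*np.cos(q)])
    ax=np.array([-np.cos(q),-np.sin(q)]) # -x of panel frame, rotated ccw by q
    ay=np.array([-np.sin(q),np.cos(q)])  # +y of panel frame (to middle edge)?
    return m,ax,ay
E
python3 - <<'E'
from h import *
P=[[-20,150,262],[-20,-150,262],[175,-150,262],[175,150,262]]
O={'top':[(237,334),(262,165),(160,153),(134,320)],'side':[(304,116),(432,203),(493,152),(372,76)]}
def f(p): return np.r_[(proj('top',c2w(p,P))-O['top']).ravel(),(proj('side',c2w(p,P))-O['side']).ravel()]
s=least_squares(f,[600,150,1.6]); print(s.x,s.fun.round(1)); np.save('p.npy',s.x)
p=s.x
# handle: hinge plane? try
for out in (45,58):
  H=[[-out,-10,224],[-out,-100,224],[-out,-55,224]]
  print(c2w(p,H),proj('top',c2w(p,H)),proj('side',c2w(p,H)))
for n,uv,z in [('carton',(372,185),60),('filter',(393,254),100),('lamp',(418,328),80)]: print(n,ray('top',uv,z))
for n,uv,z in [('filter',(257,307),100),('lamp',(178,285),80),('carton',(343,358),60)]: print(n,ray('side',uv,z))
E
python3 - <<'E'
import cv2,sys
sys.path.insert(0,'.')
a=cv2.imread('pics/top0.png')[140:350,120:450];cv2.imwrite('pics/topz.png',cv2.resize(a,None,fx=2.4,fy=2.4,interpolation=cv2.INTER_CUBIC))
a=cv2.imread('pics/side0.png')[60:300,290:510];cv2.imwrite('pics/sidez.png',cv2.resize(a,None,fx=2.4,fy=2.4,interpolation=cv2.INTER_CUBIC))
E
```

```text
[569.06716909  99.1958553    1.45042328] [ 4.7  0.   2.6 -2.4 -5.2 -3.7 -5.  -0.1 -6.3 -0.9 -5.4  5.1  6.2 -3.4
 -0.6 -6.1]
[[573.59109272  53.32065377 224.        ]
 [662.93984446  42.51322287 224.        ]
 [618.26546859  47.91693832 224.        ]] [[270.73076442 245.03495183]
 [277.10495454 196.45054203]
 [273.92987339 220.65117631]] [[350.23078763 184.24580152]
 [389.38731978 213.85969779]
 [369.39411055 198.73893015]]
[[572.03001937  40.41472297 224.        ]
 [661.37877111  29.60729207 224.        ]
 [616.70439524  35.01100752 224.        ]] [[277.81810846 245.90778365]
 [284.14009591 197.30890932]
 [280.99101965 221.51673364]] [[344.90355152 188.10421777]
 [384.06745177 218.06734614]
 [364.06799627 202.76636109]]
carton [ 720.70622232 -151.56302286   60.        ]
filter [ 565.50422991 -189.81687523  100.        ]
lamp [ 409.90936744 -244.68505356   80.        ]
filter [ 560.0730995  -178.81423313  100.        ]
lamp [ 411.40351462 -229.36683304   80.        ]
carton [ 720.30907396 -142.92287098   60.        ]
```

View pics/topz.png

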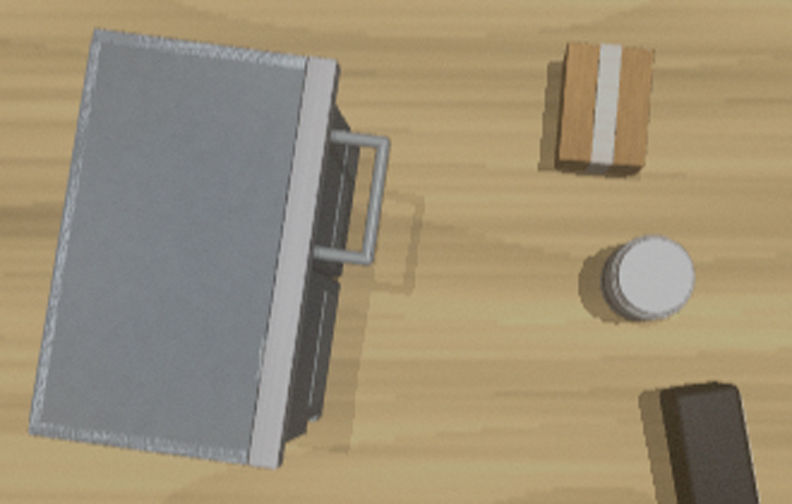

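View pics/sidez.png

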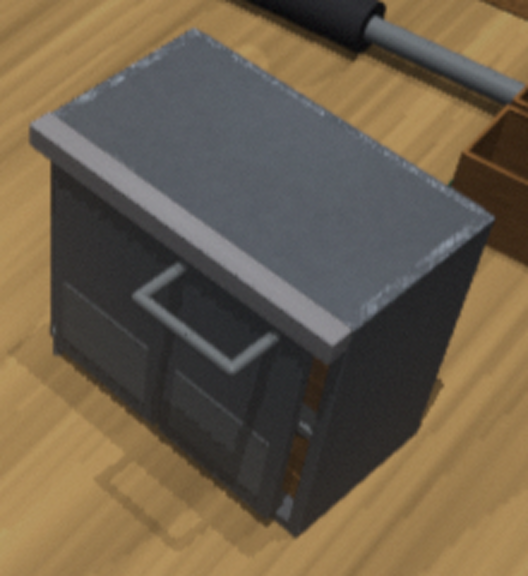

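Run:
```python
from h import *
P=[[-20,150,262],[-20,-150,262],[175,-150,262],[175,150,262]]
O={'top':[(237,334.5),(261.5,165),(160,152),(133,321)],'side':[(303,116),(432,208),(495,151),(371,72)]}
for n in O:
  f=lambda p: (proj(n,c2w(p,P))-O[n]).ravel()
  s=least_squares(f,[600,150,1.5]); print(n,s.x,s.fun.round(1))
  def g(v):
    Q=np.array(P,float);Q[:,2]+=v[3]; return (proj(n,c2w(v[:3],Q))-O[n]).ravel()
  s=least_squares(g,[600,150,1.5,0]); print(n,s.x,s.fun.round(1))
print(proj('top',[[0,0,0]]),proj('side',[[0,0,0]]))
for n in O:
  c=ctrl.camera_params(n);Rm=cv2.Rodrigues(c['rvec'])[0];print(-Rm.T@c['tvec'],Rm)
```

```text
top [565.61399233  98.59688148   1.44178105] [ 4.2  1.6  4.2 -0.3 -4.1 -1.5 -4.4 -0. ]
top [567.38121369 104.94011013   1.44154793 -23.1575113 ] [ 2.9 -1.1  2.2  2.1 -2.8  1.3 -2.3 -2.3]
side [573.44760949  98.87344561   1.46317248] [-4.2  0.8 -2.3  1.   6.  -2.4  0.6 -1.2]
side [562.88576688 120.84280689   1.46853373 -23.73521868] [-0.9  2.4 -2.6 -1.   2.7 -2.5  1.2  1.4]
[[302.81638868 509.04333826]] [[140.81816913 146.08126527]]
[ 508.04436874  -33.30550263 1025.11442305] [[ 0.00257236 -0.99999511 -0.00177756]
 [-0.99765993 -0.0024449  -0.06832781]
 [ 0.06832313  0.00194917 -0.99766134]]
[ 931.49550737 -479.89964299  922.51500229] [[ 0.77089987  0.63689936  0.00852017]
 [ 0.51031679 -0.6095697  -0.60663132]
 [-0.38116946  0.47199999 -0.79493764]]
```

Run:
```python
from h import *
O={'top':[(237,334.5),(261.5,165),(160,152),(133,321)],'side':[(303,116),(432,208),(495,151),(371,72)]}
def mk(b,h=262): return [[-20,150,h],[-20,-150,h],[b,-150,h],[b,150,h]]
for ns in (['top'],['side'],['top','side']):
  f=lambda v: np.concatenate([(proj(n,c2w(v[:3],mk(v[3])))-O[n]).ravel() for n in ns])
  s=least_squares(f,[600,150,1.5,175]); print(ns,s.x,s.fun.round(1))
p=s.x[:3]; np.save('p.npy',p)
H=[[-58,-10,224],[-58,-100,224]]
print(c2w(p,H),proj('top',c2w(p,H)),proj('side',c2w(p,H)))
```

```text
['top'] [566.52921342 105.94006972   1.44216189 160.12057692] [-0.   1.  -0.  -0.8  0.1 -0.9 -0.   0.6]
['side'] [573.86236361 105.43948587   1.45310417 159.12663362] [-1.1 -1.4 -0.5 -0.9  3.   1.1 -1.6  0.8]
['top', 'side'] [569.84909935 106.39543301   1.44697922 159.61561877] [ 0.2 -0.9 -0.7 -2.8 -0.3 -2.4  0.4 -0.8 -2.2 -2.9 -2.8 -2.2  1.5  0.1
 -2.1 -0.3]
[[572.60948666  47.60444507 224.        ]
 [661.92048711  36.48935634 224.        ]] [[273.8680705  245.58056305]
 [280.38701656 197.00811656]] [[347.74457478 185.86820903]
 [386.76703446 215.72891098]]
```

jog_arm([
  {"dp": [0, 0, -0.03], "delta_rot": [0, 0, 6.8], "fingers": 0.06},
  {"dp": [0, 0, -0.03], "delta_rot": [0, 0, 6.8], "fingers": 0.06},
  {"dp": [0, 0, -0.02], "delta_rot": [0, 0, 6.8], "fingers": 0.06},
  {"dp": [0.0145, -0.0303, 0], "delta_rot": [0, 0, 0], "fingers": 0.06},
  {"dp": [0.0145, -0.0303, 0], "delta_rot": [0, 0, 0], "fingers": 0.06},
  {"dp": [0.0145, -0.0303, 0], "delta_rot": [0, 0, 0], "fingers": 0.06},
  {"dp": [0.0145, -0.0303, 0], "delta_rot": [0, 0, 0], "fingers": 0.06},
  {"dp": [0.0145, -0.0303, 0], "delta_rot": [0, 0, 0], "fingers": 0.06},
  {"dp": [0.0145, -0.0303, 0], "delta_rot": [0, 0, 0], "fingers": 0.06},
  {"dp": [0.0145, -0.0303, 0], "delta_rot": [0, 0, 0], "fingers": 0.06},
])

```text
t: 0.98
position: [275.6, -434.0, 382.3]
orientation: [-0.0, 0.998, -0.064, -0.0]
contact_force: [0.5, -0.6, 0.4]
finger_gap: 0.639
```

jog_arm([
  {"dp": [0.0145, -0.0303, 0], "delta_rot": [0, 0, 0], "fingers": 0.06},
  {"dp": [0.0145, -0.0303, 0], "delta_rot": [0, 0, 0], "fingers": 0.06},
  {"dp": [0.0145, -0.0303, 0], "delta_rot": [0, 0, 0], "fingers": 0.06},
  {"dp": [0.0145, -0.0303, 0], "delta_rot": [0, 0, 0], "fingers": 0.06},
  {"dp": [0.0145, -0.0303, 0], "delta_rot": [0, 0, 0], "fingers": 0.06},
  {"dp": [0.0145, -0.0303, 0], "delta_rot": [0, 0, 0], "fingers": 0.06},
  {"dp": [0.0145, -0.0303, 0], "delta_rot": [0, 0, 0], "fingers": 0.06},
  {"dp": [0.0145, -0.0303, 0], "delta_rot": [0, 0, 0], "fingers": 0.06},
  {"dp": [0.0145, -0.0303, 0], "delta_rot": [0, 0, 0], "fingers": 0.06},
  {"dp": [0.0145, -0.0303, 0], "delta_rot": [0, 0, 0], "fingers": 0.06},
])

```text
t: 1.82
position: [457.8, -151.7, 382.5]
orientation: [0.0, 0.998, -0.064, -0.0]
contact_force: [1.0, 0.4, 0.1]
finger_gap: 0.636
```

jog_arm([
  {"dp": [0.0145, -0.0303, 0], "delta_rot": [0, 0, 0], "fingers": 0.03},
  {"dp": [0.0145, -0.0303, 0], "delta_rot": [0, 0, 0], "fingers": 0.03},
  {"dp": [0.0145, -0.0303, 0], "delta_rot": [0, 0, 0], "fingers": 0.03},
  {"dp": [0.0145, -0.0303, 0], "delta_rot": [0, 0, 0], "fingers": 0.03},
  {"dp": [0.0145, -0.0303, 0], "delta_rot": [0, 0, 0], "fingers": 0.03},
  {"dp": [0.0145, -0.0303, 0], "delta_rot": [0, 0, 0], "fingers": 0.03},
])

```text
t: 2.32
position: [567.2, 17.6, 382.4]
orientation: [0.0, 0.998, -0.063, -0.0]
contact_force: [0.4, 0.4, 0.4]
finger_gap: 0.324
```

Run:
```python
from h import *
o=ctrl.observe(); img=ctrl.grab_frame('wrist'); print(o['t'],o['position'],o['orientation'],o['joint_pos'],o['contact_force'])
cv2.imwrite('pics/w1.png',img)
np.savez('w1.npz',pos=o['position'],q=o['orientation'])
```

```text
2.3167 [567.18608372  17.59788564 382.357174  ] [ 2.16621132e-06  9.97984936e-01 -6.34509885e-02 -1.99313849e-04] [-1.68722318e-01 -4.47169661e-03  1.68502050e+00 -4.64556523e-05
  1.46143982e+00  1.52906637e+00] [0.44958888 0.44039384 0.40199039]
```

View pics/w1.png

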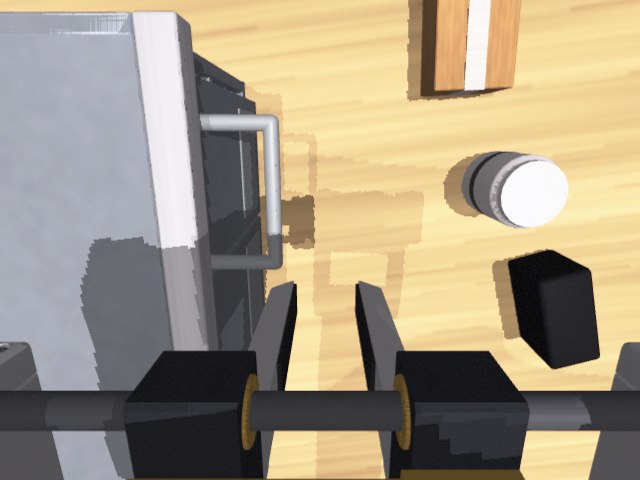

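```bash
cat >> h.py <<'E'
def wray(pos,q,uv,z):
    c=ctrl.camera_params('wrist'); T=c['T_tool_cam']; Rw=R.from_quat(np.roll(q,-1)).as_matrix()
    d=T[:3,:3]@np.array([(uv[0]-c['cx'])/c['fx'],(uv[1]-c['cy'])/c['fy'],1]); C=pos+Rw@T[:3,3]; d=Rw@d
    return C+d*(z-C[2])/d[2]
def w2c(p,P):
    d=np.asarray(P)[:2]-p[:2]; c,s=np.cos(p[2]),np.sin(p[2]); return np.array([c*d[0]+s*d[1],-s*d[0]+c*d[1]])
E
python3 - <<'E'
from h import *
w=np.load('w1.npz'); p=np.load('p.npy')
for n,uv,z in [('far post bar',(273,122),224),('near post bar',(276,263),224),('coverfar',(178,13),262),('cover shadow',(193,246),262),('filter',(534,192),100)]:
    P=wray(w['pos'],w['q'],uv,z); print(n,P.round(1),w2c(p,P).round(1))
E
```

```text
far post bar [658.1  38.2 224. ] [-56.8 -96. ]
near post bar [567.7  51.4 224. ] [-54.8  -4.7]
coverfar [711.1  70.1 262. ] [ -18.6 -144.7]
cover shadow [596.3  89.3 262. ] [-13.7 -28.3]
filter [ 567.  -187.4  100. ] [-291.9  -33.5]
```

jog_arm([
  {"dp": [0.0066, -0.0155, 0], "delta_rot": [0, 0, 0], "fingers": 0.033},
  {"dp": [0.0066, -0.0155, 0], "delta_rot": [0, 0, 0], "fingers": 0.033},
  {"dp": [0, 0, 0.01], "delta_rot": [0, 0, 0], "fingers": 0.033},
  {"dp": [0, 0, 0.01], "delta_rot": [0, 0, 0], "fingers": 0.033},
])

```text
t: 2.7
position: [583.8, 45.2, 362.0]
orientation: [0.0, 0.998, -0.063, 0.0]
contact_force: [0.4, -0.6, 0.2]
finger_gap: 0.35
```

Run:
```python
from h import *
o=ctrl.observe(); img=ctrl.grab_frame('wrist'); print(o['t'],o['position'],o['orientation'],o['contact_force'])
cv2.imwrite('pics/w2.png',img)
cv2.imwrite('pics/s2.png',cv2.resize(ctrl.grab_frame('side')[60:300,290:510],None,fx=2.4,fy=2.4))
```

```text
2.7 [583.77196079  45.21190032 362.00979107] [ 1.63177788e-04  9.98015784e-01 -6.29638402e-02  1.54870153e-04] [ 0.42204664 -0.55345592  0.18741817]
```

View pics/w2.png

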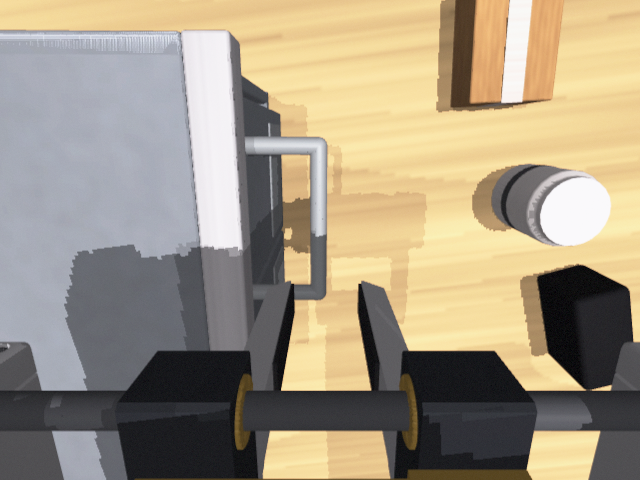

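View pics/s2.png

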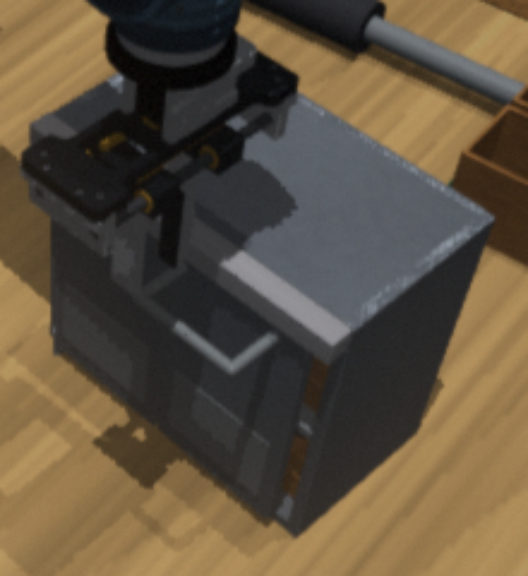

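Run:
```python
from h import *
pos=np.array([583.77,45.21,362.0]);q=np.array([0,.99801,-.0630,0]);q/=np.linalg.norm(q)
Rw=R.from_quat(np.roll(q,-1)).as_matrix()
for uv in [(319,145),(319.5,291),(319,230)]:
    P=wray(pos,q,uv,224); print(P, Rw.T@(P-pos))
```

```text
[658.13704613  39.35198395 224.        ] [ 74.51336273  -3.54015206 138.        ]
[568.90423734  50.88211207 224.        ] [-15.46102632  -3.75771471 138.        ]
[608.64832664  45.92473721 224.        ] [ 24.59096278  -3.83751678 138.        ]
```

jog_arm([
  {"dp": [0.001, -0.0035, 0], "delta_rot": [0, 0, 0], "fingers": 0.033},
  {"dp": [0, 0, 0.02], "delta_rot": [0, 0, 0], "fingers": 0.033},
  {"dp": [0, 0, 0.02], "delta_rot": [0, 0, 0], "fingers": 0.033},
  {"dp": [0, 0, 0.01], "delta_rot": [0, 0, 0], "fingers": 0.033},
  {"dp": [0, 0, 0.01], "delta_rot": [0, 0, 0], "fingers": 0.033},
])

```text
t: 3.22
position: [584.9, 47.9, 301.9]
orientation: [0.0, 0.998, -0.064, -0.0]
contact_force: [-0.1, 0.1, 0.5]
finger_gap: 0.348
```

jog_arm([
  {"dp": [0, 0, 0], "delta_rot": [0, 0, 0], "fingers": 0.022},
  {"dp": [0, 0, 0], "delta_rot": [0, 0, 0], "fingers": 0.014},
  {"dp": [0, 0, 0], "delta_rot": [0, 0, 0], "fingers": 0.0},
  {"dp": [0, 0, 0], "delta_rot": [0, 0, 0], "fingers": 0.0},
], force=15)

```text
t: 3.55
position: [585.8, 48.4, 304.1]
orientation: [-0.0, 0.998, -0.064, 0.001]
contact_force: [2.9, 2.9, -0.3]
finger_gap: 0.108
```

```bash
cat >> h.py <<'E'
P0=np.array([566.5,109.3,1.4445])
def grip(q,a=26.5,o=58.):
    m=np.array([-130*np.sin(q),130-130*np.cos(q)]); t=np.array([np.sin(q),-np.cos(q)]); n=np.array([-np.cos(q),-np.sin(q)])
    return m+a*t+o*n,t,n
def rows(qs,a=26.5,o=58.):
    for q0,q1 in zip(qs[:-1],qs[1:]):
        A,t,n=grip(q0,a,o);B=grip(q1,a,o)[0]; d=B-A
        print(f"{q1:.2f} dx {d@t/1e3:.4f} dy {d@n/1e3:.4f} rz {-np.degrees(q1-q0):.2f}  world",c2w(P0,[*B,0])[0,:2].round(1))
E
python3 - <<'E'
from h import *
rows(np.r_[0:1.441:0.04])
E
```

```text
0.04 dx 0.0022 dy 0.0041 rz -2.29  world [587.1  44.1]
0.08 dx 0.0018 dy 0.0041 rz -2.29  world [588.6  39.9]
0.12 dx 0.0014 dy 0.0040 rz -2.29  world [589.7  35.8]
0.16 dx 0.0010 dy 0.0039 rz -2.29  world [590.7  31.9]
0.20 dx 0.0006 dy 0.0038 rz -2.29  world [591.4  28.1]
0.24 dx 0.0002 dy 0.0036 rz -2.29  world [591.8  24.5]
0.28 dx -0.0002 dy 0.0035 rz -2.29  world [592.  21.]
0.32 dx -0.0006 dy 0.0032 rz -2.29  world [592.   17.7]
0.36 dx -0.0009 dy 0.0030 rz -2.29  world [591.7  14.6]
0.40 dx -0.0012 dy 0.0027 rz -2.29  world [591.1  11.7]
0.44 dx -0.0015 dy 0.0024 rz -2.29  world [590.3   8.9]
0.48 dx -0.0018 dy 0.0021 rz -2.29  world [589.3   6.4]
0.52 dx -0.0020 dy 0.0018 rz -2.29  world [588.   4.]
0.56 dx -0.0022 dy 0.0014 rz -2.29  world [586.5   1.8]
0.60 dx -0.0024 dy 0.0011 rz -2.29  world [ 5.848e+02 -2.000e-01]
0.64 dx -0.0026 dy 0.0007 rz -2.29  world [582.8  -2. ]
0.68 dx -0.0027 dy 0.0003 rz -2.29  world [580.6  -3.5]
0.72 dx -0.0028 dy -0.0001 rz -2.29  world [578.1  -4.9]
0.76 dx -0.0029 dy -0.0005 rz -2.29  world [575.4  -6.1]
0.80 dx -0.0029 dy -0.0009 rz -2.2
[... 228 characters left out ...]
9  world [558.8  -8.7]
1.00 dx -0.0026 dy -0.0030 rz -2.29  world [554.9  -8.6]
1.04 dx -0.0024 dy -0.0034 rz -2.29  world [550.8  -8.3]
1.08 dx -0.0022 dy -0.0037 rz -2.29  world [546.5  -7.7]
1.12 dx -0.0020 dy -0.0041 rz -2.29  world [542.  -7.]
1.16 dx -0.0017 dy -0.0044 rz -2.29  world [537.4  -6. ]
1.20 dx -0.0014 dy -0.0047 rz -2.29  world [532.6  -4.8]
1.24 dx -0.0011 dy -0.0050 rz -2.29  world [527.7  -3.4]
1.28 dx -0.0008 dy -0.0053 rz -2.29  world [522.6  -1.8]
1.32 dx -0.0005 dy -0.0055 rz -2.29  world [517.4  -0. ]
1.36 dx -0.0001 dy -0.0057 rz -2.29  world [512.   2.]
1.40 dx 0.0003 dy -0.0059 rz -2.29  world [506.5   4.2]
1.44 dx 0.0007 dy -0.0060 rz -2.29  world [501.    6.6]
```

jog_arm([
  {"dp": [0.0022, 0.0041, 0], "delta_rot": [0, 0, -2.29], "fingers": 0.0},
  {"dp": [0.0018, 0.0041, 0], "delta_rot": [0, 0, -2.29], "fingers": 0.0},
  {"dp": [0.0014, 0.004, 0], "delta_rot": [0, 0, -2.29], "fingers": 0.0},
  {"dp": [0.001, 0.0039, 0], "delta_rot": [0, 0, -2.29], "fingers": 0.0},
  {"dp": [0.0006, 0.0038, 0], "delta_rot": [0, 0, -2.29], "fingers": 0.0},
], force=20)

```text
t: 3.97
position: [591.5, 28.2, 304.0]
orientation: [-0.0, 0.999, 0.037, 0.001]
contact_force: [-2.6, 2.2, 1.7]
finger_gap: 0.099
```

Run:
```python
from h import *
o=ctrl.observe(); img=ctrl.grab_frame('wrist'); print(o['t'],o['position'],o['orientation'],o['contact_force'],o['torque'],o['joint_pos'])
cv2.imwrite('pics/w3.png',img)
```

```text
3.9667 [591.46806969  28.15181844 304.02165883] [-3.09775251e-04  9.99300565e-01  3.73874405e-02  6.81466705e-04] [-2.56611279  2.23020995  1.65272834] [0.25985968 0.28222856 0.02074692] [-1.44031963e-01  1.09741425e-01  1.70928425e+00  8.82622200e-04
  1.32133829e+00  1.35175466e+00]
```

View pics/w3.png

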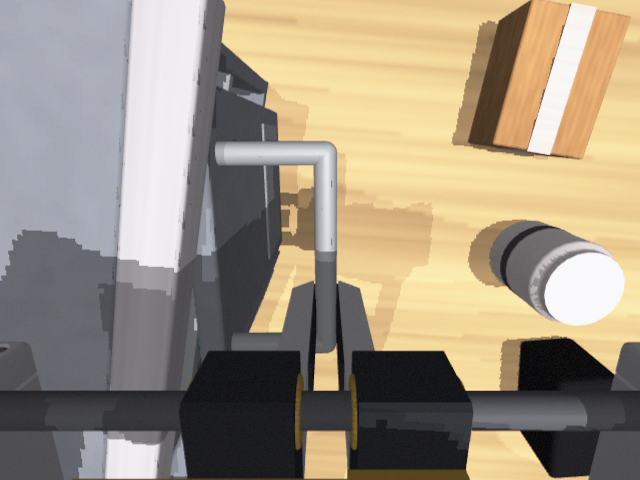

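The wrist view shows the bar (u≈325, v 150–345) gripped and parallel to the tool, with the panel now turned away from the cover. Forces are only about 3 N, so I continue.

jog_arm([
  {"dp": [0.0002, 0.0036, 0], "delta_rot": [0, 0, -2.29], "fingers": 0.0},
  {"dp": [-0.0002, 0.0035, 0], "delta_rot": [0, 0, -2.29], "fingers": 0.0},
  {"dp": [-0.0006, 0.0032, 0], "delta_rot": [0, 0, -2.29], "fingers": 0.0},
  {"dp": [-0.0009, 0.003, 0], "delta_rot": [0, 0, -2.29], "fingers": 0.0},
  {"dp": [-0.0012, 0.0027, 0], "delta_rot": [0, 0, -2.29], "fingers": 0.0},
  {"dp": [-0.0015, 0.0024, 0], "delta_rot": [0, 0, -2.29], "fingers": 0.0},
])

```text
t: 4.52
position: [590.2, 9.4, 304.0]
orientation: [-0.0, 0.988, 0.156, 0.001]
contact_force: [-1.7, 3.8, 2.2]
finger_gap: 0.101
```

jog_arm([
  {"dp": [-0.0018, 0.0021, 0], "delta_rot": [0, 0, -2.29], "fingers": 0.0},
  {"dp": [-0.002, 0.0018, 0], "delta_rot": [0, 0, -2.29], "fingers": 0.0},
  {"dp": [-0.0022, 0.0014, 0], "delta_rot": [0, 0, -2.29], "fingers": 0.0},
  {"dp": [-0.0024, 0.0011, 0], "delta_rot": [0, 0, -2.29], "fingers": 0.0},
  {"dp": [-0.0026, 0.0007, 0], "delta_rot": [0, 0, -2.29], "fingers": 0.0},
])

```text
t: 4.93
position: [582.8, -1.3, 304.0]
orientation: [-0.001, 0.967, 0.254, 0.001]
contact_force: [-0.5, 3.8, 2.8]
finger_gap: 0.099
```

Run:
```python
from h import *
o=ctrl.observe(); img=ctrl.grab_frame('wrist'); print(o['t'],o['position'],o['orientation'],o['contact_force'],o['torque'],o['joint_pos'])
cv2.imwrite('pics/w4.png',img)
```

```text
4.9333 [582.81674487  -1.27576057 304.01650209] [-5.59526335e-04  9.67232766e-01  2.53887962e-01  1.16884180e-03] [-0.4966419   3.75187568  2.83931351] [ 0.67291946  0.08415357 -0.07451094] [-0.19726006  0.0875845   1.73316436  0.00209685  1.31923414  0.85961988]
```

View pics/w4.png

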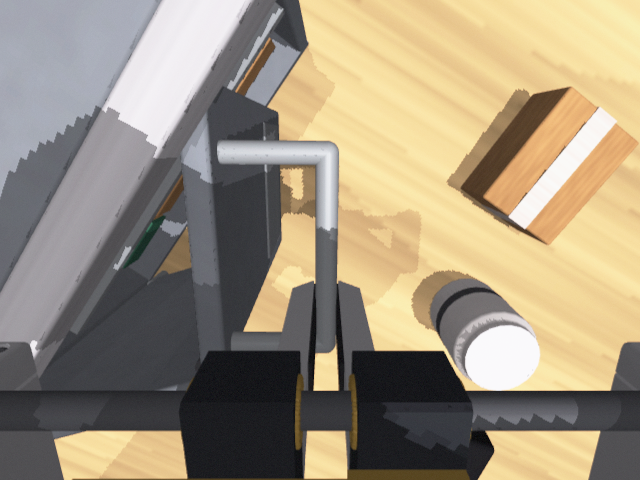

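Following cleanly at q≈0.64, with the bar still vertical at u≈325.

jog_arm([
  {"dp": [-0.0027, 0.0003, 0], "delta_rot": [0, 0, -2.29], "fingers": 0.0},
  {"dp": [-0.0028, -0.0001, 0], "delta_rot": [0, 0, -2.29], "fingers": 0.0},
  {"dp": [-0.0029, -0.0005, 0], "delta_rot": [0, 0, -2.29], "fingers": 0.0},
  {"dp": [-0.0029, -0.0009, 0], "delta_rot": [0, 0, -2.29], "fingers": 0.0},
  {"dp": [-0.0029, -0.0014, 0], "delta_rot": [0, 0, -2.29], "fingers": 0.0},
])

```text
t: 5.4
position: [569.8, -7.2, 304.0]
orientation: [-0.0, 0.937, 0.349, 0.002]
contact_force: [1.3, 4.6, 2.4]
finger_gap: 0.101
```

jog_arm([
  {"dp": [-0.0029, -0.0018, 0], "delta_rot": [0, 0, -2.29], "fingers": 0.0},
  {"dp": [-0.0028, -0.0022, 0], "delta_rot": [0, 0, -2.29], "fingers": 0.0},
  {"dp": [-0.0027, -0.0026, 0], "delta_rot": [0, 0, -2.29], "fingers": 0.0},
  {"dp": [-0.0026, -0.003, 0], "delta_rot": [0, 0, -2.29], "fingers": 0.0},
  {"dp": [-0.0024, -0.0034, 0], "delta_rot": [0, 0, -2.29], "fingers": 0.0},
])

```text
t: 5.82
position: [551.1, -7.8, 304.0]
orientation: [0.0, 0.898, 0.44, 0.002]
contact_force: [1.5, 3.8, 1.2]
finger_gap: 0.098
```

jog_arm([
  {"dp": [-0.0022, -0.0037, 0], "delta_rot": [0, 0, -2.29], "fingers": 0.0},
  {"dp": [-0.002, -0.0041, 0], "delta_rot": [0, 0, -2.29], "fingers": 0.0},
])

```text
t: 5.98
position: [542.4, -6.5, 304.0]
orientation: [0.001, 0.879, 0.476, 0.002]
contact_force: [2.1, 2.4, 1.8]
finger_gap: 0.098
```

Run:
```python
from h import *
o=ctrl.observe(); img=ctrl.grab_frame('wrist'); print(o['t'],o['position'],o['orientation'],o['contact_force'],o['torque'],o['joint_pos'])
cv2.imwrite('pics/w5.png',img)
rows(np.r_[1.12:1.45:0.01])
```

```text
5.9833 [542.39438875  -6.54283572 304.02412328] [5.55279863e-04 8.79459139e-01 4.75969613e-01 2.05954830e-03] [2.07519505 2.39077244 1.81318125] [ 0.56363962 -0.4539191  -0.10911762] [-0.22181112 -0.01023407  1.83394032  0.00193649  1.31405382  0.35636218]
1.13 dx -0.0004 dy -0.0011 rz -0.57  world [540.9  -6.8]
1.14 dx -0.0004 dy -0.0011 rz -0.57  world [539.8  -6.5]
1.15 dx -0.0004 dy -0.0011 rz -0.57  world [538.6  -6.3]
1.16 dx -0.0004 dy -0.0011 rz -0.57  world [537.4  -6. ]
1.17 dx -0.0004 dy -0.0012 rz -0.57  world [536.2  -5.7]
1.18 dx -0.0004 dy -0.0012 rz -0.57  world [535.   -5.4]
1.19 dx -0.0003 dy -0.0012 rz -0.57  world [533.8  -5.1]
1.20 dx -0.0003 dy -0.0012 rz -0.57  world [532.6  -4.8]
1.21 dx -0.0003 dy -0.0012 rz -0.57  world [531.4  -4.5]
1.22 dx -0.0003 dy -0.0012 rz -0.57  world [530.2  -4.2]
1.23 dx -0.0003 dy -0.0013 rz -0.57  world [528.9  -3.8]
1.24 dx -0.0002 dy -0.0013 rz -0.57  world [527.7  -3.4]
1.25 dx -0.0002 dy -0.0013 rz -0.57  world [526.4  -3.1]
1.26 dx -0.0002 dy -0.0013 rz -0.57  world [525.1  -2.7]
1.27 dx -0.0002 dy -0.0013 rz -0.57  world [5
[... 282 characters left out ...]
7  world [517.4  -0. ]
1.33 dx -0.0000 dy -0.0014 rz -0.57  world [5.16e+02 4.00e-01]
1.34 dx -0.0000 dy -0.0014 rz -0.57  world [514.7   0.9]
1.35 dx 0.0000 dy -0.0014 rz -0.57  world [513.4   1.4]
1.36 dx 0.0000 dy -0.0014 rz -0.57  world [512.   2.]
1.37 dx 0.0001 dy -0.0015 rz -0.57  world [510.7   2.5]
1.38 dx 0.0001 dy -0.0015 rz -0.57  world [509.3   3. ]
1.39 dx 0.0001 dy -0.0015 rz -0.57  world [507.9   3.6]
1.40 dx 0.0001 dy -0.0015 rz -0.57  world [506.5   4.2]
1.41 dx 0.0001 dy -0.0015 rz -0.57  world [505.1   4.7]
1.42 dx 0.0002 dy -0.0015 rz -0.57  world [503.8   5.3]
1.43 dx 0.0002 dy -0.0015 rz -0.57  world [502.4   5.9]
1.44 dx 0.0002 dy -0.0015 rz -0.57  world [501.    6.6]
```

View pics/w5.png

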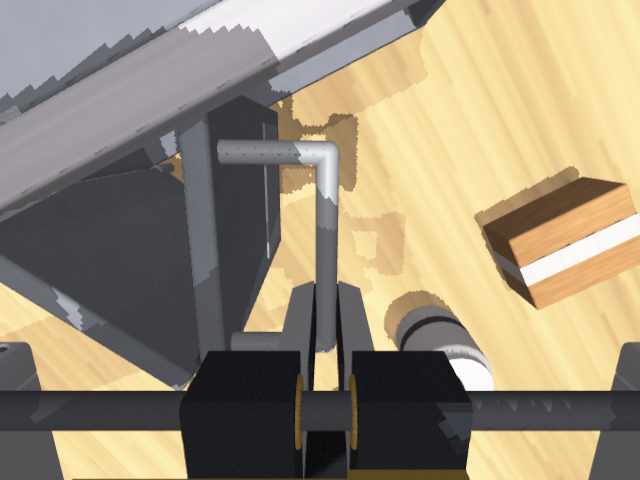

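jog_arm([
  {"dp": [-0.0004, -0.0011, 0], "delta_rot": [0, 0, -0.57], "fingers": 0.0},
  {"dp": [-0.0004, -0.0011, 0], "delta_rot": [0, 0, -0.57], "fingers": 0.0},
  {"dp": [-0.0004, -0.0011, 0], "delta_rot": [0, 0, -0.57], "fingers": 0.0},
  {"dp": [-0.0004, -0.0011, 0], "delta_rot": [0, 0, -0.57], "fingers": 0.0},
])

```text
t: 6.37
position: [537.9, -5.6, 304.0]
orientation: [0.0, 0.87, 0.493, 0.002]
contact_force: [3.0, 4.8, 4.4]
finger_gap: 0.098
```

jog_arm([
  {"dp": [-0.0004, -0.0012, 0], "delta_rot": [0, 0, -0.57], "fingers": 0.0},
  {"dp": [-0.0004, -0.0012, 0], "delta_rot": [0, 0, -0.57], "fingers": 0.0},
])

```text
t: 6.53
position: [535.5, -5.1, 304.0]
orientation: [0.0, 0.865, 0.502, 0.002]
contact_force: [2.5, 5.1, 4.3]
finger_gap: 0.099
```

jog_arm([
  {"dp": [-0.0003, -0.0012, 0], "delta_rot": [0, 0, -0.57], "fingers": 0.0},
])

```text
t: 6.62
position: [534.3, -4.8, 304.0]
orientation: [0.0, 0.863, 0.506, 0.002]
contact_force: [2.2, 5.1, 4.8]
finger_gap: 0.096
```

jog_arm([
  {"dp": [-0.0003, -0.0012, 0], "delta_rot": [0, 0, -0.57], "fingers": 0.0},
])

```text
t: 6.7
position: [533.1, -4.5, 304.0]
orientation: [0.0, 0.86, 0.51, 0.002]
contact_force: [2.6, 4.5, 4.9]
finger_gap: 0.102
```

jog_arm([
  {"dp": [-0.0003, -0.0012, 0], "delta_rot": [0, 0, -0.57], "fingers": 0.0},
])

```text
t: 6.78
position: [531.9, -4.1, 304.0]
orientation: [0.0, 0.857, 0.515, 0.002]
contact_force: [3.1, 4.7, 4.3]
finger_gap: 0.098
```

jog_arm([
  {"dp": [-0.0003, -0.0012, 0], "delta_rot": [0, 0, -0.57], "fingers": 0.0},
])

```text
t: 6.87
position: [530.7, -3.8, 304.0]
orientation: [0.0, 0.855, 0.519, 0.002]
contact_force: [2.7, 4.7, 3.9]
finger_gap: 0.096
```

jog_arm([
  {"dp": [-0.0003, -0.0013, 0], "delta_rot": [0, 0, -0.57], "fingers": 0.0},
])

```text
t: 6.95
position: [529.5, -3.5, 304.0]
orientation: [0.0, 0.852, 0.523, 0.002]
contact_force: [2.3, 5.0, 4.2]
finger_gap: 0.099
```

jog_arm([
  {"dp": [-0.0002, -0.0013, 0], "delta_rot": [0, 0, -0.57], "fingers": 0.0},
])

```text
t: 7.03
position: [528.2, -3.1, 304.0]
orientation: [0.001, 0.85, 0.527, 0.002]
contact_force: [2.9, 5.0, 4.4]
finger_gap: 0.096
```

jog_arm([
  {"dp": [-0.0002, -0.0013, 0], "delta_rot": [0, 0, -0.57], "fingers": 0.0},
])

```text
t: 7.12
position: [527.0, -2.7, 304.0]
orientation: [0.001, 0.847, 0.531, 0.002]
contact_force: [3.7, 5.2, 4.0]
finger_gap: 0.095
```

jog_arm([
  {"dp": [-0.0002, -0.0013, 0], "delta_rot": [0, 0, -0.57], "fingers": 0.0},
])

```text
t: 7.2
position: [525.7, -2.3, 304.0]
orientation: [0.001, 0.844, 0.536, 0.002]
contact_force: [2.7, 5.1, 4.9]
finger_gap: 0.097
```

jog_arm([
  {"dp": [-0.0002, -0.0013, 0], "delta_rot": [0, 0, -0.57], "fingers": 0.0},
])

```text
t: 7.28
position: [524.5, -2.0, 304.0]
orientation: [0.001, 0.842, 0.54, 0.002]
contact_force: [3.3, 4.9, 4.2]
finger_gap: 0.097
```

jog_arm([
  {"dp": [-0.0002, -0.0013, 0], "delta_rot": [0, 0, -0.57], "fingers": 0.0},
])

```text
t: 7.37
position: [523.2, -1.5, 304.0]
orientation: [0.001, 0.839, 0.544, 0.002]
contact_force: [3.4, 5.2, 4.5]
finger_gap: 0.098
```

jog_arm([
  {"dp": [-0.0001, -0.0014, 0], "delta_rot": [0, 0, -0.57], "fingers": 0.0},
])

```text
t: 7.45
position: [521.9, -1.1, 304.0]
orientation: [0.001, 0.836, 0.548, 0.002]
contact_force: [2.9, 4.6, 3.9]
finger_gap: 0.097
```

jog_arm([
  {"dp": [-0.0001, -0.0014, 0], "delta_rot": [0, 0, -0.57], "fingers": 0.0},
])

```text
t: 7.53
position: [520.6, -0.6, 304.0]
orientation: [0.001, 0.834, 0.552, 0.002]
contact_force: [3.2, 5.4, 3.7]
finger_gap: 0.1
```

jog_arm([
  {"dp": [-0.0001, -0.0014, 0], "delta_rot": [0, 0, -0.57], "fingers": 0.0},
])

```text
t: 7.62
position: [519.8, -0.4, 304.0]
orientation: [0.002, 0.831, 0.556, 0.003]
contact_force: [9.5, 3.8, 0.1]
finger_gap: 0.098
```

jog_arm([
  {"dp": [-0.0001, -0.0014, 0], "delta_rot": [0, 0, -0.57], "fingers": 0.0},
])

```text
t: 7.7
position: [519.3, -0.2, 304.1]
orientation: [0.003, 0.828, 0.56, 0.004]
contact_force: [15.6, 1.9, -3.4]
finger_gap: 0.098
```

jog_arm([
  {"dp": [0, -0.0014, 0], "delta_rot": [0, 0, -0.57], "fingers": 0.0},
])

```text
t: 7.78
position: [518.8, -0.1, 304.1]
orientation: [0.004, 0.825, 0.564, 0.005]
contact_force: [19.8, 0.6, -5.6]
finger_gap: 0.099
```

jog_arm([
  {"dp": [0, -0.0012, 0], "delta_rot": [0, 0, -0.5], "fingers": 0.0},
])

```text
t: 7.87
position: [518.3, -0.1, 304.1]
orientation: [0.006, 0.823, 0.568, 0.006]
contact_force: [22.9, -0.2, -8.1]
finger_gap: 0.101
```

jog_arm([
  {"dp": [0, -0.0012, 0], "delta_rot": [0, 0, -0.5], "fingers": 0.0},
])

```text
t: 7.95
position: [517.8, 0.1, 304.1]
orientation: [0.006, 0.821, 0.571, 0.007]
contact_force: [24.2, -1.5, -9.8]
finger_gap: 0.101
```

Run:
```python
from h import *
o=ctrl.observe(); img=ctrl.grab_frame('wrist'); print(o['t'],o['position'],o['orientation'],o['contact_force'],o['torque'],o['joint_pos'])
cv2.imwrite('pics/w6.png',img)
```

```text
7.95 [5.17780836e+02 1.23936716e-01 3.04137378e+02] [0.0063921  0.8206236  0.57139589 0.00654104] [24.15411269 -1.51577415 -9.79817728] [-0.12370025 -4.16634466 -0.19470774] [-2.19333843e-01 -7.78404526e-02  1.89905134e+00  1.01800607e-03
  1.30211657e+00  1.34731467e-01]
```

View pics/w6.png

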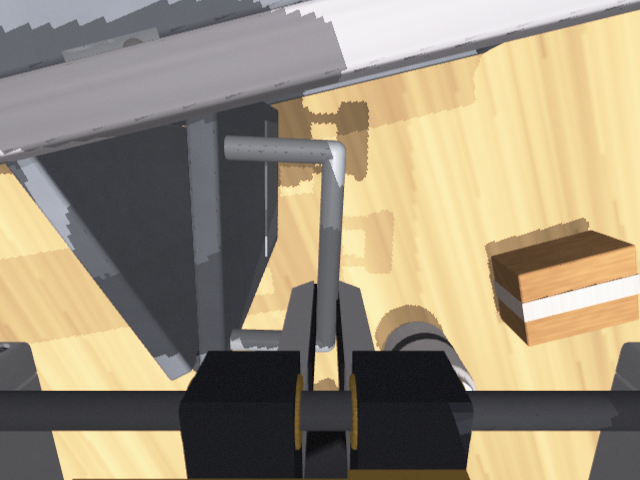

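jog_arm([
  {"dp": [0, -0.0012, 0], "delta_rot": [0, 0, 0.3], "fingers": 0.0},
])

```text
t: 8.08
position: [515.8, 0.9, 304.1]
orientation: [0.005, 0.822, 0.569, 0.005]
contact_force: [15.5, 2.7, -3.5]
finger_gap: 0.097
```

jog_arm([
  {"dp": [0, -0.001, 0], "delta_rot": [0, 0, 0.3], "fingers": 0.0},
])

```text
t: 8.17
position: [513.6, 1.7, 304.0]
orientation: [0.002, 0.824, 0.567, 0.003]
contact_force: [4.3, 4.3, 2.4]
finger_gap: 0.099
```

The force fell from 24 N to 4 N, so the catch gave. Next I feel gently for the buffer.

jog_arm([
  {"dp": [0, -0.001, 0], "delta_rot": [0, 0, 0], "fingers": 0.0},
])

```text
t: 8.25
position: [512.2, 2.3, 304.0]
orientation: [0.002, 0.823, 0.567, 0.003]
contact_force: [9.6, 3.3, -0.2]
finger_gap: 0.098
```

jog_arm([
  {"dp": [0, -0.001, 0], "delta_rot": [0, 0, 0], "fingers": 0.0},
])

```text
t: 8.33
position: [511.7, 2.5, 304.0]
orientation: [0.003, 0.823, 0.568, 0.004]
contact_force: [12.2, 2.2, -1.0]
finger_gap: 0.096
```

Run:
```python
from h import *
o=ctrl.observe(); img=ctrl.grab_frame('wrist'); print(o['t'],o['position'],o['orientation'],o['contact_force'],o['torque'],o['joint_pos'])
cv2.imwrite('pics/w7.png',img)
```

```text
8.3333 [511.70998766   2.50219228 304.04396837] [0.00282682 0.82334022 0.56753021 0.00351439] [12.23590306  2.19417172 -1.00643096] [ 0.37922613 -2.22827142  0.13394543] [-2.17442341e-01 -8.89397287e-02  1.90955620e+00  1.33495045e-03
  1.31204877e+00  1.45998011e-01]
```

View pics/w7.png

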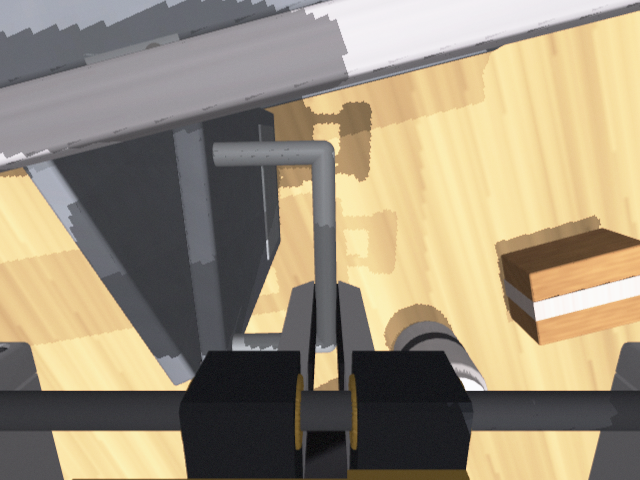

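The rubber buffer now resists, rising to about 9 N net, and the bar is straight in the jaws again with the door at q≈1.34. I ease back, open and lift clear.

jog_arm([
  {"dp": [0, 0.0015, 0], "delta_rot": [0, 0, 0], "fingers": 0.0},
  {"dp": [0, 0, 0], "delta_rot": [0, 0, 0], "fingers": 0.014},
  {"dp": [0, 0, 0], "delta_rot": [0, 0, 0], "fingers": 0.024},
  {"dp": [0, 0, 0], "delta_rot": [0, 0, 0], "fingers": 0.032},
  {"dp": [0, 0, 0], "delta_rot": [0, 0, 0], "fingers": 0.032},
])

```text
t: 8.8
position: [510.4, 1.9, 302.1]
orientation: [-0.0, 0.823, 0.568, -0.001]
contact_force: [-0.2, 0.1, -0.1]
finger_gap: 0.317
```

Run:
```python
from h import *
o=ctrl.observe(); img=ctrl.grab_frame('wrist'); print(o['t'],o['position'],o['contact_force'],o['finger_gap'])
cv2.imwrite('pics/w8.png',img)
```

```text
8.8 [510.42469738   1.9176065  302.10287922] [-0.17595344  0.12711683 -0.10622646] 0.3174960177225044
```

View pics/w8.png

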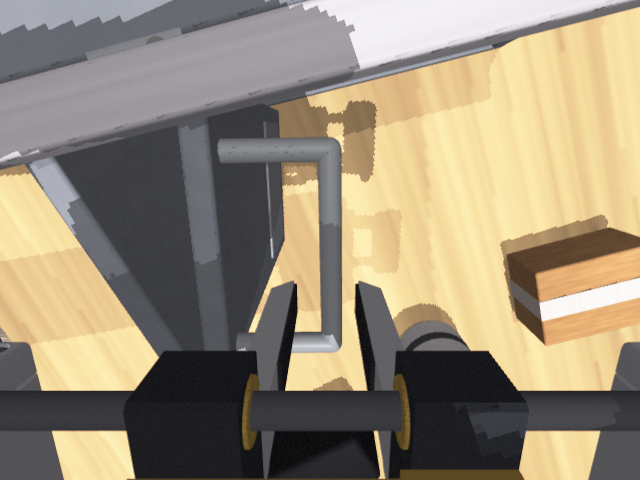

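The jaws are open, the contact force is about zero, and the bar (u≈330, v 150–345) stands free between them, so the door is holding by itself. I lift straight up.

jog_arm([
  {"dp": [0, 0, -0.01], "delta_rot": [0, 0, 0], "fingers": 0.032},
  {"dp": [0, 0, -0.02], "delta_rot": [0, 0, 0], "fingers": 0.032},
  {"dp": [0, 0, -0.03], "delta_rot": [0, 0, 0], "fingers": 0.032},
  {"dp": [0, 0, -0.03], "delta_rot": [0, 0, 0], "fingers": 0.032},
  {"dp": [0, 0, -0.03], "delta_rot": [0, 0, 0], "fingers": 0.032},
  {"dp": [0, 0, 0], "delta_rot": [0, 0, 0], "fingers": 0.032},
  {"dp": [0, 0, 0], "delta_rot": [0, 0, 0], "fingers": 0.032},
  {"dp": [0, 0, 0], "delta_rot": [0, 0, 0], "fingers": 0.032},
  {"dp": [0, 0, 0], "delta_rot": [0, 0, 0], "fingers": 0.032},
  {"dp": [0, 0, 0], "delta_rot": [0, 0, 0], "fingers": 0.032},
])

```text
t: 9.68
position: [510.4, 2.2, 420.9]
orientation: [-0.001, 0.823, 0.568, -0.001]
contact_force: [-0.0, -1.0, 1.1]
finger_gap: 0.344
```

Run:
```python
from h import *
o=ctrl.observe(); print(o['t'],o['position'],o['contact_force'],o['finger_gap'])
a=ctrl.grab_frame('wrist'); b=ctrl.grab_frame('side')
cv2.imwrite('pics/w9.png',np.hstack([cv2.resize(a,(400,300)),cv2.resize(b,(400,300))]))
```

```text
9.6833 [510.37557606   2.21878396 420.91797511] [-0.03634256 -1.00211335  1.0614228 ] 0.34421313828004657
```

View pics/w9.png

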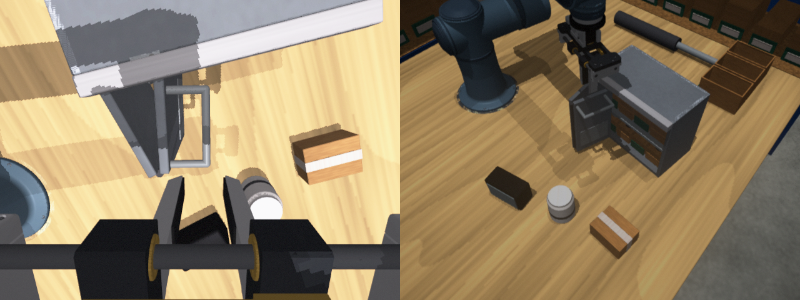

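The door stays folded with the arm clear above it. In the side view the lamp (508,188), filter (561,203) and carton (614,230) are where they were at the start.

```bash
python3 -c "
from cell import ctrl
ctrl.job_done(); print(ctrl.observe()['t'])"
```

```text
the job is handed in; nothing more can be done
the job is handed in; nothing more can be done
```

The door is folded back and held open by its catch alone, and the job is handed in after about 10 s of robot time.

- **Folding:** I gripped the bar next to the middle-edge post, drew the door out and followed the fold with the grip. From q≈1.12 rad I went on in small steps, one at a time towards the end.
- **Catch:** I met it at q≈1.30. The force rose to about 26 N at the wrist, then dropped to about 6 N as the catch gave. The peak was above the stated 8–15 N for the catch. I put that down to the spring and to gripping nearer the hinge, but did not check it.
- **Buffer:** It resisted at q≈1.34, with a wrist force of about 12 N. I stopped pushing there and eased back 1.5 mm before opening the jaws.
- **Last checks:** With the jaws open and lifted clear, the force was about 1.5 N, which is roughly sensor noise. The door was still folded nearly 1 s after release. By eye, filter, carton and lamp had not moved in the side view.

One disagreement: the side and top cameras differed by up to about 15 mm on position. The cupboard's top also fitted a total depth near 180 mm rather than 195, so I corrected the grasp with the wrist camera. The fold angles are worked out from the tool pose and the pictures, as the joint itself was not read.

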